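# Lay out the test station

### The arm

A 7-joint arm with a two-finger parallel gripper is mounted at the origin on a cart in front of the work surface, level with it; the furniture and walls round the work are solid. World frame = base frame: x ahead of the robot, y to its left, z up, the work surface at z = 0. Lengths are in m, angles in rad, forces in N, time in s.
With the tool pointing down it reaches from about 0.425 to 1.025 m from the base axis. Payload 3.6 kg.
Tool frame: the origin (TCP) lies at the very end of the fingers, on their centre line; the grasp point (between the pads) lies 19 mm behind it (robot.pinch_z is the z of the grasp point in the tool frame, in m); z points along the fingers, y is the line along which they close (so a half turn about z gives the same grasp; the last joint's range is limited). The gripper opens to 85 mm and grips with 20 to 120 N. Pads are 22 mm wide; open, the fingers measure 114 mm over their backs; the gripper's body (76 mm by 85 mm) begins 54 mm behind the grasp point. The pads swing forward as they close: fully open they stand 13 mm farther back than shut.
Start: joints at [-1.438, 0.591, 0.048, 1.609, -0.033, 0.943, -0.034], TCP at [0.162, 0.707, 0.231] pointing down, gripper open.
Joint ranges: [-2.69, 2.69], [-0.47, 2.24], [-1.27, 1.36], [0.19, 2.51], [-1.53, 4.68], [0.08, 2.07], [-3.09, 3.09]. Speed limits (rad/s): [2.57, 2.57, 3.14, 3.14, 3.14, 3.14, 3.14].

### API

Orientations are given as a unit quaternion [w, x, y, z].
In Python, from workcell import robot gives the robot as it stands.
- The arm moves only by the shell command python3 -m handwheel 'ROWS' [FORCE]. ROWS is JSON, a list of rows, each a list of 5 numbers: the shift along the tool's x, y, z normalised to -1 to 1, where 1 is 1 m, then the turn about the tool's z normalised to -1 to 1, where 1 is 180 degrees, then the opening, from 0 (shut) to 1 (fully open). In form: [[dx, dy, dz, turn, claw], ...]. A call has 1 to 12 rows; each row shifts and turns the commanded pose from where the row before left it, along the tool's axes as they then stand; what a row does not reach is not made up. A row lasts 1/12 s, in which the tool goes at most 41.7 mm and 7.16 degrees, less where a joint would pass 70% of its speed; a pose out of reach is approached as far as the arm can. A call with a number of a shift or a turn outside -1 to 1 is refused whole. A call with a gripper value outside its range is refused whole. The fingers move at their own pace and stop on an object; FORCE is the grip in N (left out, the last holds). Time passes only in rows, so rows that do not move let the fingers close. It gives the time, the measured TCP pose, the force, the opening and the grip force at its end, in the units of the state.
- robot.get_obs(): the state, without advancing time (a new reading comes with each control period).
- robot.grab_frame(name): name is "scene" or "side" or "wrist"; returns the picture (420x560x3 uint8, red, green, blue); there is no depth.
- robot.camera_model(name): a dict with "intrinsics" (3x3 intrinsics, pixels), "eye" and "orientation" of the camera in the world. Camera axes: x right, y down, z forward; pixel columns grow to the right and rows downward; lengths in m; the calibration is good to about 2 mm. A picture is of the moment at which its call begins: read the wrist's pose just before it. camera_model takes no time and is no camera call; for the wrist camera it gives the pose at the moment of the call.
- robot.sign_off(): hands the job in; it is judged then, once.
Trained networks look in the newest picture that a camera, given by its name, has taken for a name from the list of things; names that differ only in an ending like _2 or _b are one class to them, and where a whole thing is asked for, a point or a joint stands for the part that bears it (a point fixed in the world has none). Each returns a list of dicts, best first, with "confidence" (0 to 1); they miss things now and then, are a little off and sometimes report something else, mostly with a low value. They report only what shows in the picture. A call takes as long as a camera call. They do not tell look-alikes from the thing itself.
- robot.look_for(name, camera): "box" ([left, top, right, bottom] in pixels, round what is visible of it).
- robot.spot_point(name, camera): "position" ([row, column] in pixels: a listed point, or the origin of a listed thing).
The state is a dict: "t": time; "joint_pos": joint angles; "dq": joint speeds; "joint_torque": joint torques, N m; "eef_pos": TCP position; "tcp_rot": TCP orientation; "wrist_force": force on the tool from outside, world axes, zero at the start; "torque": the same for the moment, N m; "grip_width": finger opening in m; "grasp_force": force on a finger pad.
Only numpy, scipy, OpenCV 4.12 (cv2) and the standard library are available. Lean on these libraries where they do the work, as an engineer would, in place of code of your own. Each camera call takes 0.05 s, during which the arm holds its last target. There are 200 camera calls.

### The job

Set up the test station: stand each of the three dropper bottles in front of you upright in the round holder of its cap's colour (red in red, white in white, blue in blue), and lay the single test cassette that lies apart from the rows, windows up, on the green plate inside and in line with its white outline. Leave the timer, the tube rack and everything else where they are.

Things in the scene. Friction and masses are not known exactly. Their poses are not given: they have to be found in the camera images.
- red_dropper: small white dropper bottle with a red cap, standing upright in the open middle of the worktop, loose (any others far back by the basket belong to the room). Body 22 mm diameter and 36 mm high, above it the narrower cap (14 mm diameter) up to 62 mm. Origin: centre of its underside, z up along its axis.
- red_holder: low round red cup, fixed to the worktop, holder for the dropper bottle with the red cap. 60 mm wide at the foot, 48 mm at the rim; rim 14 mm above the worktop, cup 38 mm wide inside, its flat floor 3 mm above the worktop. Origin: on its axis at worktop level, z up.
- white_dropper: small white dropper bottle with a white cap, standing upright in the open middle of the worktop, loose (any others far back by the basket belong to the room). Body 22 mm diameter and 36 mm high, above it the narrower cap (14 mm diameter) up to 62 mm. Origin: centre of its underside, z up along its axis.
- white_holder: low round white cup, fixed to the worktop, holder for the dropper bottle with the white cap. 60 mm wide at the foot, 48 mm at the rim; rim 14 mm above the worktop, cup 38 mm wide inside, its flat floor 3 mm above the worktop. Origin: on its axis at worktop level, z up.
- blue_dropper: small white dropper bottle with a blue cap, standing upright in the open middle of the worktop, loose (any others far back by the basket belong to the room). Body 22 mm diameter and 36 mm high, above it the narrower cap (14 mm diameter) up to 62 mm. Origin: centre of its underside, z up along its axis.
- blue_holder: low round blue cup, fixed to the worktop, holder for the dropper bottle with the blue cap. 60 mm wide at the foot, 48 mm at the rim; rim 14 mm above the worktop, cup 38 mm wide inside, its flat floor 3 mm above the worktop. Origin: on its axis at worktop level, z up.
- cassette: white flat rapid-test cassette with two windows, lying alone in the open middle of the worktop, windows up, loose (those in the rows at the left and right are fixed and stay): 31 mm along its x, 69 mm along its y, 7 mm thick (6 mm at the edges). Pick it across its 31 mm width. Origin: centre of its underside, z up.
- cassette_pad: flat green plate fixed to the worktop, 64 mm along its x, 104 mm along its y, its top 3 mm above the worktop, marked with a thin white rectangle, 47 mm (x) by 85 mm (y) inside: the place of the cassette. Origin: centre, at worktop level, z up.
- timer: white bench timer with a red knob, 62 x 62 x 46 mm, loose, standing among the work; a bystander. Origin: centre of its underside.
- tube_rack: beige rack full of tiny tubes, 58 mm (x) by 86 mm (y), 43 mm high, loose, standing among the work; a bystander. Origin: centre of its underside.
Mind the look-alikes: they are no part of the job. Of the things like the red_holder, leave any that is brown; of the rest the smaller one is meant.

How it is judged:
At the end, for the whole second after the job is handed in: Each dropper bottle stands upright (7 degrees) in the holder of its cap's colour, within 12 mm of its centre and 4 mm of its floor; the cassette lies flat, windows up, within 12 mm of the plate's centre and 14 degrees of the outline, either way round; all released and at rest (horizontal distance between red_dropper and red_holder below 0.012 m and z of red_dropper in the frame of red_holder between -0.001 and 0.007 m and angle between each of red_dropper, white_dropper, blue_dropper's own z axis and vertical below 0.12 rad and linear speed of each of red_dropper, white_dropper, blue_dropper, cassette below 0.02 m/s and horizontal distance between white_dropper and white_holder below 0.012 m and z of white_dropper in the frame of white_holder between -0.001 and 0.007 m and horizontal distance between blue_dropper and blue_holder below 0.012 m and z of blue_dropper in the frame of blue_holder between -0.001 and 0.007 m and horizontal distance between cassette and cassette_pad below 0.012 m and angle between the y axis of cassette and the y axis of cassette_pad, either way round below 0.25 rad and z of cassette in the frame of cassette_pad between -0.001 and 0.007 m and angle between cassette's own z axis and vertical below 0.1 rad); the robot touches nothing.
It fails at once if the timer is pushed more than 20 mm from its place (distance of timer from where it was at the start of the episode above 0.02 m).
It fails at once if the tube rack is pushed more than 20 mm from its place (distance of tube_rack from where it was at the start of the episode above 0.02 m).
It also fails if it takes over 90 s, if anything falls off the work surface, if the arm or the gripper's body presses on something with over 40 N, if the wrist force passes 120 N, or if a joint passes its speed limit or range.

## Working session

There is one attempt and no reset: what is moved stays moved. The work goes in short steps, Python scripts to look and compute and a shell command to move; the robot and the scene stay as the last step left them, time stands still between calls to the robot, and variables do not carry over. Pictures are saved under pics/ and viewed, at most 14 in all, crops included, and the job is handed in when it is done.

```bash
mkdir -p pics; ls; cat > h.py <<'E'
import numpy as np, cv2
from scipy.spatial.transform import Rotation as R
from workcell import robot
def q2R(q): return R.from_quat([q[1],q[2],q[3],q[0]]).as_matrix()
def cam(n):
    m=robot.camera_model(n); o=np.array(m["orientation"],float)
    return np.array(m["intrinsics"]),np.array(m["eye"]),(o if o.shape==(3,3) else q2R(o))
def snap(n,f=None):
    c=cam(n); im=robot.grab_frame(n)
    if f: cv2.imwrite(f,im[:,:,::-1])
    return im,c
def ray(c,u,v):
    d=c[2]@np.linalg.inv(c[0])@np.array([u,v,1.]); return d/np.linalg.norm(d)
def onz(c,u,v,z):
    d=ray(c,u,v); return c[1]+d*(z-c[1][2])/d[2]
def proj(c,p):
    q=c[0]@c[2].T@(np.array(p)-c[1]); return q[:2]/q[2]
def tri(obs):
    A=np.zeros((3,3));b=np.zeros(3)
    for c,u,v in obs:
        d=ray(c,u,v);P=np.eye(3)-np.outer(d,d);A+=P;b+=P@c[1]
    return np.linalg.solve(A,b)
E
cat > a.py <<'E'
from h import *
np.set_printoptions(precision=3,suppress=True)
N="red_dropper white_dropper blue_dropper red_holder white_holder blue_holder cassette cassette_pad timer tube_rack".split()
for n in ("scene","side","wrist"):
    im,c=snap(n,f"pics/{n}0.png"); print(n,c[1],c[2].tolist())
    for k in N:
        print(k,[(np.round(onz(c,d["position"][1],d["position"][0],0)[:2],3).tolist(),[int(x) for x in d["position"]],round(d["confidence"],2)) for d in robot.spot_point(k,n)[:4]])
o=robot.get_obs();print(o["t"],o["eef_pos"],o["tcp_rot"])
E
python3 a.py
```

```text
pics
scene [-0.139 -1.006  0.792] [[0.8458136760374373, -0.2982191658548966, 0.44233986316501817], [-0.533446831985503, -0.4637662440185009, 0.7073580057888672], [-0.005805417527440987, -0.8342578738170724, -0.5513439009380172]]
red_dropper [([0.665, 0.306], [161, 278], 0.59)]
white_dropper [([0.435, -0.205], [259, 307], 0.59)]
blue_dropper [([0.591, -0.083], [219, 327], 0.64)]
red_holder [([0.315, -0.401], [325, 313], 0.87), ([0.525, -0.235], [254, 342], 0.7), ([0.636, -0.188], [232, 363], 0.54)]
white_holder [([0.434, 0.04], [215, 259], 0.65), ([0.435, -0.221], [263, 310], 0.31)]
blue_holder [([0.615, 0.085], [191, 302], 0.59)]
cassette [([0.595, -0.342], [267, 390], 0.53)]
cassette_pad [([0.43, -0.328], [287, 334], 0.8)]
timer [([0.455, -0.084], [234, 288], 0.89)]
tube_rack [([0.636, 0.179], [177, 291], 0.78), ([0.588, -0.343], [268, 388], 0.21), ([0.46, -0.075], [232, 288], 0.21)]
side [0.485 0.902 0.757] [[-0.9996254823479718, 0.02729596005314006, 0.001955915479344506], [0.014640083832182894, 0.5937914279891636, -0.8044858034744782], [-0.023120618200463725, -0.8041558745736845, 
[... 370 characters left out ...]
9], [258, 228], 0.78)]
cassette [([0.582, -0.336], [159, 254], 0.49)]
cassette_pad [([0.43, -0.345], [156, 305], 0.8), ([0.634, 0.191], [291, 219], 0.48)]
timer [([0.459, -0.087], [208, 298], 0.73), ([0.644, 0.174], [285, 215], 0.73)]
tube_rack [([0.636, 0.181], [288, 219], 0.93)]
wrist [0.079 0.725 0.374] [[0.22393894707875905, 0.9210902044969518, 0.318503034775213], [0.9746031516345233, -0.2115720488621433, -0.07338913383007983], [-0.00021167265120006218, 0.326848746854013, -0.9450766380959008]]
red_dropper []
white_dropper []
blue_dropper []
red_holder []
white_holder []
blue_holder []
cassette []
cassette_pad []
timer []
tube_rack []
1.65 [0.162 0.707 0.231] [ 0.     0.113  0.994 -0.   ]
```

View pics/scene0.png

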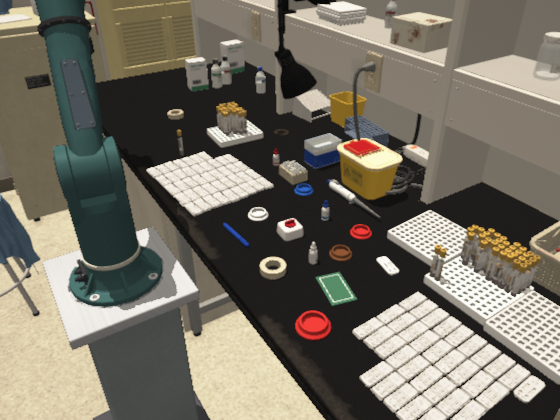

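View pics/side0.png

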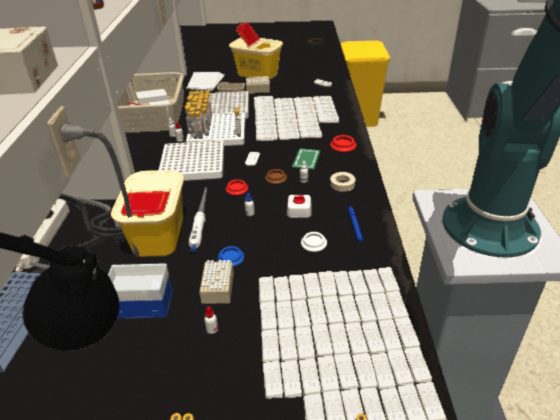

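Scene: the red-holder candidates are a big red ring at (313,325), a brown one at (341,253), and a small red one at (361,231). The small red one fits, since brown is excluded and the other is larger. The lone cassette is at (388,265), and the bottles are at (276,157) red, (313,253) white and (325,211) blue. The side view agrees: small red ring (237,187), cassette (252,158).

```bash
cat > b.py <<'E'
from h import *
np.set_printoptions(precision=4,suppress=True)
a,b=cam("scene"),cam("side")
for k,p,q in [("lamp",(297,78),(75,295)),("redcap",(276,151),(210,312)),("whitecap",(314,244),(305,166)),("bluecap",(326,203),(250,197)),("redhold",(361,231),(237,187)),("bluehold",(304,188),(231,256)),("whitehold",(258,213),(314,241)),("cass",(388,265),(252,158)),("pad",(336,288),(306,158)),("pentip",(380,215),(206,190))]:
    print(k,tri([(a,*p),(b,*q)]))
A=cv2.imread("pics/scene0.png")[130:310,230:430];B=cv2.imread("pics/side0.png")[140:340,190:360]
cv2.imwrite("pics/crop.png",np.hstack([cv2.resize(A,(420,378),interpolation=3),cv2.resize(B,(321,378),interpolation=3)]))
E
python3 b.py
```

```text
lamp [0.8028 0.4102 0.2396]
redcap [0.6403 0.2886 0.051 ]
whitecap [ 0.4413 -0.2144  0.0513]
bluecap [ 0.5826 -0.0761  0.0522]
redhold [ 0.6251 -0.1872  0.0056]
bluehold [0.6208 0.0892 0.0082]
whitehold [0.4293 0.0457 0.0069]
cass [ 0.5897 -0.3369  0.0045]
pad [ 0.4291 -0.3321  0.0019]
pentip [ 0.7083 -0.1668  0.0152]
```

View pics/crop.png

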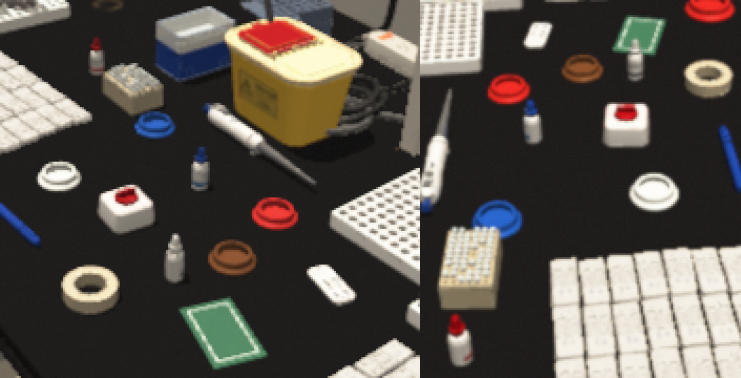

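The heights match the text: caps about 0.05, holders about 0.006, cassette 0.0045. The crop confirms the small red ring at (275,212) as the holder. The first move is to above the red bottle.

```bash
python3 -m handwheel '[[-0.035,-0.0188,0,0,0.6],[-0.035,-0.0188,0,0,0.6],[-0.035,-0.0188,0,0,0.6],[-0.035,-0.0188,0,0,0.6],[-0.035,-0.0188,0,0,0.6],[-0.035,-0.0188,0,0,0.6],[-0.035,-0.0188,0,0,0.6],[-0.035,-0.0188,0,0,0.6]]'; python3 -m handwheel '[[-0.035,-0.0188,0,0,0.6],[-0.035,-0.0188,0,0,0.6],[-0.035,-0.0188,0,0,0.6],[-0.035,-0.0188,0,0,0.6],[-0.035,-0.0188,0,0,0.6],[-0.035,-0.0188,0,0,0.6],[-0.035,-0.0188,0,0,0.6],[-0.035,-0.0188,0.01,0,0.6],[0,0,0,0,0.6]]'
cat > go.py <<'E'
import sys
from h import *
# go.py x y z : tool-frame delta to a world TCP target
def delta(t):
    o=robot.get_obs(); M=q2R(o["tcp_rot"]); d=M.T@(np.array(t)-o["eef_pos"])
    print("t",round(o["t"],2),"tcp",np.round(o["eef_pos"],4),"yaw_y",round(np.degrees(np.arctan2(M[1,1],M[0,1])),2),"tilt",np.round(M[:2,2],4),"DELTA",np.round(d,4),"rows",round(np.linalg.norm(d)/.0417,1),"w",round(o["grip_width"],4))
if __name__=="__main__": delta([float(x) for x in sys.argv[1:4]])
E
cat > w.py <<'E'
import sys
from h import *
# w.py pic name...: wrist picture, spots on table plane
im,c=snap("wrist","pics/%s.png"%sys.argv[1])
for k in sys.argv[2:]:
    for d in robot.spot_point(k,"wrist")[:3]: 
        v,u=d["position"]; print(k,round(d["confidence"],2),"px",round(u),round(v),np.round(onz(c,u,v,0.0),4),"z3",np.round(onz(c,u,v,.003),4))
    for d in robot.look_for(k,"wrist")[:2]: print("  box",np.round(d["box"]),round(d["confidence"],2))
E
python3 w.py w1 red_dropper tube_rack blue_holder; python3 go.py .64 .289 .1
```

```text
t: 2.32
eef_pos: [0.4028, 0.496, 0.2316]
tcp_rot: [0.0, 0.113, 0.994, 0.0]
wrist_force: [-0.3, 0.8, 0.5]
grip_width: 0.0512
grasp_force: 0.0
t: 3.07
eef_pos: [0.6482, 0.2766, 0.2204]
tcp_rot: [0.003, 0.119, 0.993, -0.003]
wrist_force: [1.0, -2.7, 0.3]
grip_width: 0.0517
grasp_force: 0.0
  box [282. 158. 300. 185.] 0.68
  box [156. 157. 242. 227.] 0.67
tube_rack 0.79 px 206 190 [0.6407 0.1787 0.    ] z3 [0.64   0.1797 0.003 ]
  box [153. 157. 244. 223.] 0.87
blue_holder 0.83 px 129 193 [0.6208 0.0847 0.    ] z3 [0.6203 0.0865 0.003 ]
  box [104. 165. 152. 214.] 0.96
  box [282. 157. 301. 180.] 0.24
t 3.42 tcp [0.6394 0.2903 0.2216] yaw_y 77.25 tilt [-0.0004  0.0011] DELTA [-0.0009 -0.0013  0.1216] rows 2.9 w 0.0514
```

View pics/w1.png

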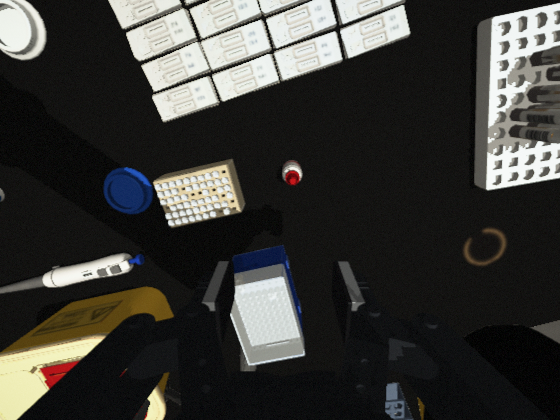

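Wrist: red cap (293,178), tube rack (200,192), blue holder (128,190), blue tip box starting at row 248. I'll check these against the triangulation.

```bash
python3 - <<'E'
from h import *
im,c=snap("wrist")
for p in ([.6403,.2886,.062],[.6403,.2886,.036],[.6403,.2886,0]): print(p,proj(c,p))
a=im[130:210,250:330].astype(int); m=(a[...,0]>110)&(a[...,1]<60)
ys,xs=np.nonzero(m); print("red px",xs.min()+250,xs.max()+250,ys.min()+130,ys.max()+130,xs.mean()+250,ys.mean()+130)
print(onz(c,xs.mean()+250,ys.mean()+130,.055))
print("box edge z0,z.06",onz(c,265,248,0),onz(c,265,270,.06))
E
python3 go.py .64 .289 .1
```

```text
[0.6403, 0.2886, 0.062] [282.23346483 194.01257905]
[0.6403, 0.2886, 0.036] [282.26179387 187.58532754]
[0.6403, 0.2886, 0] [282.29484038 180.08778364]
red px 273 286 183 195 280.63265306122446 189.0612244897959
[0.63662192 0.28770703 0.055     ]
box edge z0,z.06 [0.72462089 0.24605852 0.        ] [0.72360811 0.24968742 0.06      ]
t 3.47 tcp [0.6396 0.2901 0.2216] yaw_y 77.24 tilt [-0.0002  0.0009] DELTA [-0.0007 -0.0011  0.1216] rows 2.9 w 0.0514
```

```bash
python3 -m handwheel '[[0.001,-0.002,0.035,0,0.6],[0,0,0.035,0,0.6],[0,0,0.035,0,0.6],[0,0,0.035,0,0.6],[0,0,0.03,0,0.6],[0,0,0.02,0,0.6],[0,0,0.0156,0,0.6],[0,0,0,0,0.6],[0,0,0,0,0.6],[0,0,0,0,0.6]]' 30; python3 -m handwheel '[[0,0,0,0,0],[0,0,0,0,0],[0,0,0,0,0],[0,0,0,0,0],[0,0,0,0,0],[0,0,0,0,0]]' 30
```

```text
t: 4.3
eef_pos: [0.6405, 0.2873, 0.0173]
tcp_rot: [0.001, 0.112, 0.994, 0.001]
wrist_force: [0.2, 0.1, -0.3]
grip_width: 0.0513
grasp_force: 0.0
t: 4.8
eef_pos: [0.6405, 0.2869, 0.0175]
tcp_rot: [0.001, 0.113, 0.994, 0.001]
wrist_force: [-0.6, 0.3, 7.3]
grip_width: 0.0213
grasp_force: 29.2
```

```bash
python3 -m handwheel '[[0,0,-0.02,0,0],[0,0,-0.04,0,0],[0,0,-0.04,0,0],[0,0,0,0,0]]'; python3 -m handwheel '[[-0.0075,-0.0388,0,0,0],[-0.0075,-0.0388,0,0,0],[-0.0075,-0.0388,0,0,0],[-0.0075,-0.0388,0,0,0],[-0.0075,-0.0388,0,0,0],[-0.0075,-0.0388,0,0,0],[-0.0075,-0.0388,0,0,0],[-0.0075,-0.0388,0,0,0],[-0.0075,-0.0388,0,0,0],[-0.0075,-0.0388,0,0,0],[-0.0075,-0.0388,0,0,0],[-0.0075,-0.0388,0,0,0]]';  python3 -m handwheel '[[0,0,0,0,0],[0,0,0,0,0],[0,0,0,0,0],[0,0,0,0,0]]'; python3 w.py w2 red_holder red_dropper; python3 go.py .625 -.187 .022
```

```text
t: 5.13
eef_pos: [0.6448, 0.2885, 0.1242]
tcp_rot: [0.006, 0.113, 0.994, 0.004]
wrist_force: [0.5, 1.1, 0.6]
grip_width: 0.0207
grasp_force: 29.6
t: 6.13
eef_pos: [0.6224, -0.1896, 0.1159]
tcp_rot: [0.0, 0.113, 0.994, -0.0]
wrist_force: [1.0, -0.8, 0.3]
grip_width: 0.0209
grasp_force: 29.6
t: 6.47
eef_pos: [0.6231, -0.1853, 0.1156]
tcp_rot: [-0.0, 0.111, 0.994, 0.001]
wrist_force: [-0.1, 0.6, -0.3]
grip_width: 0.0207
grasp_force: 29.6
red_holder 0.83 px 277 209 [ 0.6244 -0.1921  0.    ] z3 [ 0.6234 -0.1918  0.003 ]
red_holder 0.55 px 192 91 [ 0.5137 -0.2348  0.    ] z3 [ 0.514 -0.234  0.003]
  box [155.  50. 230. 135.] 0.86
  box [245. 176. 313. 240.] 0.77
red_dropper 0.63 px 282 253 [ 0.6679 -0.1972  0.    ] z3 [ 0.6664 -0.1968  0.003 ]
  box [260. 240. 304. 336.] 0.63
t 6.72 tcp [ 0.6231 -0.186   0.1158] yaw_y 77.19 tilt [0.0001 0.0005] DELTA [-0.0021 -0.0006  0.0938] rows 2.2 w 0.0206
```

View pics/w2.png

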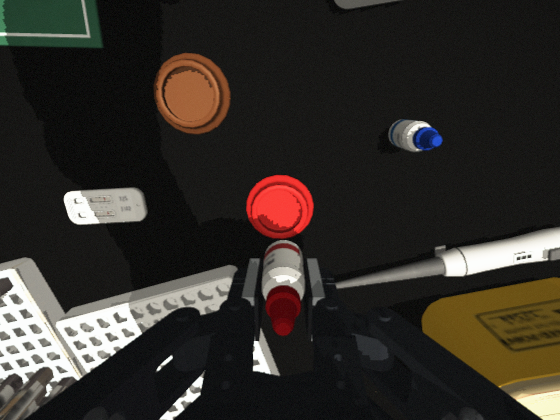

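Wrist: holder foot spans (247–313, 176–240), and the bottle is held with its base edge at about (282,242). The cassette is at (105,206). I'll measure holder and bottle.

```bash
python3 - <<'E'
from h import *
im,c=snap("wrist"); a=im.astype(int)
m=((a[...,0]>120)&(a[...,1]<90)&(a[...,2]<90)).astype(np.uint8); m[238:]=0; m[:,:240]=0;m[:,320:]=0
print("red bbox",cv2.boundingRect(m))
x,y,w,h=cv2.boundingRect(m)
print("foot centre from sides", [onz(c,x+w/2,y+h/2,z).round(4) for z in (0,.005,.01)])
print("foot top/side widths",onz(c,x,y+h/2,.003).round(4),onz(c,x+w,y+h/2,.003).round(4),onz(c,x+w/2,y,0).round(4))
for q in ((262,262),(303,262),(282,241)): print(q,onz(c,*q,.0993).round(4))
print("pred base near edge", proj(c,[.6231-.011,-.186,.0993]),"axis",proj(c,[.6231,-.186,.0993]),proj(c,[.6231,-.186,.16]))
# cassette: minAreaRect
g=(im.min(2)>120).astype(np.uint8); g[:,:50]=0;g[:175]=0;g[240:]=0;g[:,160:]=0
k=cv2.findContours(g,0,2)[0];k=max(k,key=cv2.contourArea)[:,0]
P=np.array([onz(c,*p,.006)[:2] for p in k],np.float32); print("cassette",cv2.minAreaRect(P))
E
```

```text
red bbox (247, 175, 68, 63)
foot centre from sides [array([ 0.6229, -0.1887,  0.    ]), array([ 0.6213, -0.1883,  0.005 ]), array([ 0.6197, -0.1879,  0.01  ])]
foot top/side widths [ 0.6153 -0.2177  0.003 ] [ 0.6286 -0.1592  0.003 ] [ 0.595  -0.1823  0.    ]
(262, 262) [ 0.6219 -0.1993  0.0993]
(303, 262) [ 0.6273 -0.1759  0.0993]
(282, 241) [ 0.6114 -0.1849  0.0993]
pred base near edge [280.34363537 242.47652775] axis [284.572368   259.21729169] [285.41666341 332.50106148]
cassette ((0.5864021182060242, -0.33724245429039), (0.06820942461490631, 0.031031224876642227), 80.75148010253906)
```

```bash
python3 -m handwheel '[[-0.0017,-0.002,0.03,0,0],[0,0,0.03,0,0],[0,0,0.02,0,0],[0,0,0.01,0,0],[0,0,0.004,0,0],[0,0,0,0,0],[0,0,0,0,0],[0,0,0,0,0]]'; python3 go.py .6243 -.1885 .021
```

```text
t: 7.43
eef_pos: [0.6251, -0.1901, 0.0228]
tcp_rot: [0.001, 0.113, 0.994, -0.0]
wrist_force: [0.0, 0.2, 0.5]
grip_width: 0.0206
grasp_force: 29.7
t 7.43 tcp [ 0.6251 -0.1901  0.0228] yaw_y 77.07 tilt [ 0.0023 -0.0006] DELTA [0.0012 0.0014 0.0018] rows 0.1 w 0.0206
```

```bash
python3 -m handwheel '[[0,0,0.0015,0,0],[0,0,0,0,0],[0,0,0,0,0.45],[0,0,0,0,0.45],[0,0,0,0,0.45],[0,0,0,0,0.45],[0,0,-0.015,0,0.45],[0,0,-0.04,0,0.55],[0,0,-0.04,0,0.55],[0,0,-0.02,0,0.55],[0,0,0,0,0.55],[0,0,0,0,0.55]]'; python3 w.py w3 red_dropper; python3 go.py .43 -.215 .137
```

```text
t: 8.43
eef_pos: [0.6253, -0.1903, 0.1379]
tcp_rot: [0.002, 0.113, 0.994, -0.0]
wrist_force: [0.4, -0.3, -0.4]
grip_width: 0.0466
grasp_force: 0.0
red_dropper 0.6 px 283 196 [ 0.6224 -0.1909  0.    ] z3 [ 0.6215 -0.1906  0.003 ]
  box [334.   0. 401.   9.] 0.7
  box [270. 186. 296. 223.] 0.69
t 8.58 tcp [ 0.6228 -0.1895  0.1342] yaw_y 77.07 tilt [-0.0025  0.0007] DELTA [ 0.1823 -0.068  -0.0023] rows 4.7 w 0.0471
```

View pics/w3.png

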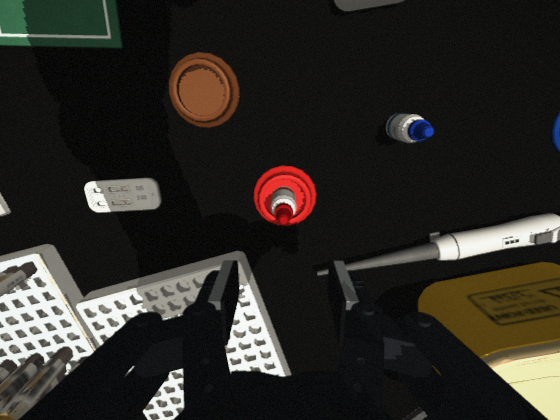

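Red stands centred in its holder at (283,200). Next is the white bottle.

```bash
python3 -m handwheel '[[0.0344,-0.0128,0,0,0.55],[0.0344,-0.0128,0,0,0.55],[0.0344,-0.0128,0,0,0.55],[0.0344,-0.0128,0,0,0.55],[0.0344,-0.0128,0,0,0.55],[0,0,0,0,0.55],[0,0,0,0,0.55],[0,0,0,0,0.55]]'; python3 w.py w4 white_dropper cassette_pad; python3 go.py .441 -.214 .016
```

```text
t: 9.25
eef_pos: [0.4422, -0.2137, 0.1346]
tcp_rot: [-0.0, 0.113, 0.994, 0.0]
wrist_force: [1.5, 0.7, 0.4]
grip_width: 0.0469
grasp_force: 0.0
white_dropper 0.58 px 275 198 [ 0.4389 -0.2213  0.    ] z3 [ 0.438  -0.2211  0.003 ]
  box [262. 187. 288. 225.] 0.74
cassette_pad 0.8 px 160 210 [ 0.4258 -0.3317  0.    ] z3 [ 0.425  -0.3302  0.003 ]
  box [ 99. 175. 215. 242.] 0.91
t 9.5 tcp [ 0.4434 -0.2135  0.135 ] yaw_y 77.14 tilt [ 0.0007 -0.    ] DELTA [ 0.0023 -0.001   0.119 ] rows 2.9 w 0.047
```

View pics/w4.png

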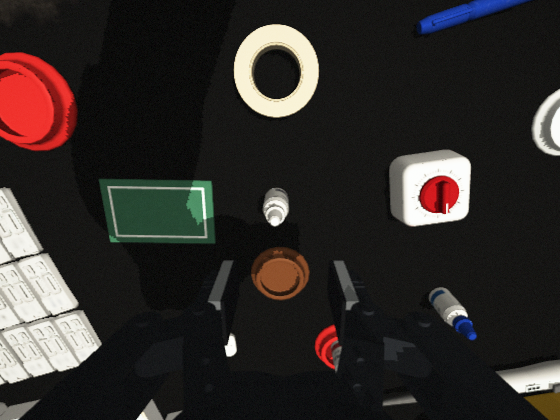

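White bottle: cap tip at about (274,221), body base edge (276,188). The pad spans (99–215, 179–242).

```bash
cat > m.py <<'E'
import sys
from h import *
# m.py u_tip v_tip : bottle xy from cap tip at .062
im,c=snap("wrist"); u,v,z=map(float,sys.argv[1:4]); print("tip xy",onz(c,u,v,z).round(4))
E
python3 m.py 274.5 221 .062; python3 - <<'E'
from h import *
im,c=snap("wrist")
for p in ([.4405,-.2165,.062],[.4405,-.2165,.036],[.4405,-.2165,0]): print(proj(c,p).round(1))
h=cv2.cvtColor(im,cv2.COLOR_RGB2HSV); g=((h[...,0]>60)&(h[...,0]<90)&(h[...,1]>80)&(h[...,2]>40)).astype(np.uint8)
g=cv2.morphologyEx(g,3,np.ones((9,9)))
k=max(cv2.findContours(g,0,2)[0],key=cv2.contourArea)[:,0]
print("pad",cv2.minAreaRect(np.array([onz(c,*p,.003)[:2] for p in k],np.float32)))
E
python3 go.py .4405 -.2165 .016
```

```text
tip xy [ 0.4397 -0.2202  0.062 ]
[279.6 221.3]
[279.9 210.1]
[280.3 197.7]
pad ((0.4266442358493805, -0.33243632316589355), (0.10436052083969116, 0.06451232731342316), 76.02030181884766)
t 9.6 tcp [ 0.4429 -0.2135  0.1351] yaw_y 77.12 tilt [0.0003 0.    ] DELTA [ 0.0017 -0.0034  0.1191] rows 2.9 w 0.0471
```

```bash
python3 -m handwheel '[[0.0017,-0.006,0.025,0,0.55],[0,0,0.03,0,0.55],[0,0,0.03,0,0.55],[0,0,0.02,0,0.55],[0,0,0.0135,0,0.55],[0,0,0,0,0.55],[0,0,0,0,0.55],[0,0,0,0,0],[0,0,0,0,0],[0,0,0,0,0],[0,0,0,0,0],[0,0,0,0,0]]' 30; python3 -m handwheel '[[0,0,0,0,0],[0,0,-0.015,0,0],[0,0,-0.04,0,0],[0,0,-0.045,0,0],[0,0,0,0,0],[0,0,0,0,0]]'; python3 go.py .429 .044 .116
```

```text
t: 10.6
eef_pos: [0.4399, -0.2196, 0.0178]
tcp_rot: [0.001, 0.113, 0.994, -0.0]
wrist_force: [-0.4, 0.8, 7.9]
grip_width: 0.0208
grasp_force: 29.7
t: 11.1
eef_pos: [0.4408, -0.22, 0.1161]
tcp_rot: [0.003, 0.113, 0.994, -0.001]
wrist_force: [0.1, 0.3, -1.6]
grip_width: 0.0207
grasp_force: 29.5
t 11.1 tcp [ 0.4408 -0.22    0.1161] yaw_y 77.05 tilt [ 0.0059 -0.0024] DELTA [ 0.0707  0.2547 -0.0006] rows 6.3 w 0.0207
```

```bash
python3 -m handwheel '[[0.0088,0.0318,0,0,0],[0.0088,0.0318,0,0,0],[0.0088,0.0318,0,0,0],[0.0088,0.0318,0,0,0],[0.0088,0.0318,0,0,0],[0.0088,0.0318,0,0,0],[0.0088,0.0318,0,0,0],[0.0088,0.0318,0,0,0],[0,0,0,0,0],[0,0,0,0,0],[0,0,0,0,0],[0,0,0,0,0]]'; python3 w.py w5 white_holder blue_dropper timer; python3 go.py .429 .044 .021
```

```text
t: 12.1
eef_pos: [0.4268, 0.043, 0.1129]
tcp_rot: [-0.001, 0.114, 0.994, -0.001]
wrist_force: [-0.6, 0.3, 0.2]
grip_width: 0.0207
grasp_force: 29.5
white_holder 0.6 px 285 206 [0.4256 0.0439 0.    ] z3 [0.4246 0.0441 0.003 ]
  box [253. 173. 316. 239.] 0.98
blue_dropper 0.76 px 209 363 [ 0.5801 -0.0753  0.    ] z3 [ 0.5773 -0.0737  0.003 ]
  box [188. 371. 203. 402.] 0.67
timer 0.55 px 159 262 [ 0.4536 -0.0842  0.    ] z3 [ 0.4523 -0.0825  0.003 ]
  box [108. 233. 195. 310.] 0.73
t 12.45 tcp [0.4274 0.0438 0.1134] yaw_y 76.99 tilt [ 0.     -0.0001] DELTA [-0.0015  0.0005  0.0924] rows 2.2 w 0.0204
```

View pics/w5.png

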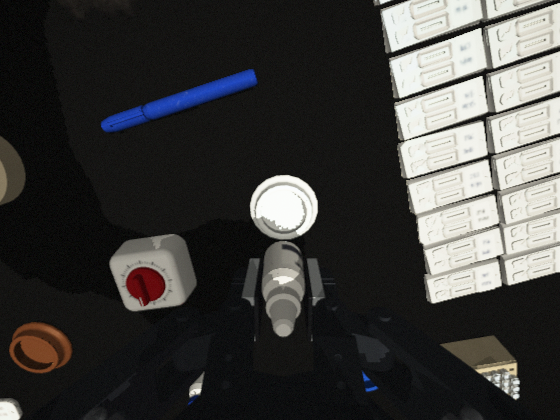

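```bash
python3 - <<'E'
from h import *
im,c=snap("wrist"); 
M=q2R(robot.get_obs()["tcp_rot"])
t=onz(c,284,174.5,0); print("centre from top",(t-0.03*M[:,0]).round(4)); 
print("mid sides",((onz(c,250,207,.003)+onz(c,317.5,207,.003))/2).round(4),"floor centre",onz(c,282,209.5,.003).round(4))
E
python3 go.py .4265 .0438 .021
```

```text
centre from top [0.4283 0.0436 0.    ]
mid sides [0.4265 0.0438 0.003 ] floor centre [0.4284 0.0417 0.003 ]
t 12.5 tcp [0.4275 0.044  0.1134] yaw_y 77.01 tilt [ 0.0001 -0.0001] DELTA [ 0.0009 -0.0004  0.0924] rows 2.2 w 0.0206
```

Already aligned within 1 mm. I'll lower, release and rise.

```bash
python3 -m handwheel '[[-0.0005,0,0.03,0,0],[0,0,0.03,0,0],[0,0,0.02,0,0],[0,0,0.009,0,0],[0,0,0.003,0,0],[0,0,0,0,0],[0,0,0,0,0],[0,0,0,0,0]]'; python3 go.py .428 .0438 .0213
```

```text
t: 13.17
eef_pos: [0.4285, 0.0444, 0.022]
tcp_rot: [0.001, 0.113, 0.994, 0.0]
wrist_force: [0.2, 1.1, 0.2]
grip_width: 0.0208
grasp_force: 29.6
t 13.17 tcp [0.4285 0.0444 0.022 ] yaw_y 77.06 tilt [0.0014 0.0002] DELTA [ 0.0004 -0.0007  0.0007] rows 0.0 w 0.0208
```

```bash
python3 -m handwheel '[[0,0,0.0007,0,0],[0,0,0,0,0],[0,0,0,0,0.45],[0,0,0,0,0.45],[0,0,0,0,0.45],[0,0,0,0,0.45],[0,0,-0.015,0,0.45],[0,0,-0.04,0,0.55],[0,0,-0.04,0,0.55],[0,0,-0.02,0,0.55],[0,0,0,0,0.55]]';  python3 - <<'E'
from h import *
snap("wrist","pics/w6.png")
E
python3 -m handwheel '[[-0.0296,-0.0138,0,0,0.55],[-0.0296,-0.0138,0,0,0.55],[-0.0296,-0.0138,0,0,0.55],[-0.0296,-0.0138,0,0,0.55],[-0.0296,-0.0138,0,0,0.55],[-0.0296,-0.0138,0,0,0.55],[0,0,0,0,0.55],[0,0,0,0,0.55],[0,0,0,0,0.55],[0,0,0,0,0.55]]'; python3 w.py w7 blue_dropper; python3 go.py .583 -.076 .017; python3 -c "
import cv2,numpy as np
a=cv2.imread('pics/w6.png')[:,:400];b=cv2.imread('pics/w7.png')[:,80:480];cv2.imwrite('pics/w67.png',np.hstack([a,b]))"
```

```text
t: 14.08
eef_pos: [0.4304, 0.0447, 0.1394]
tcp_rot: [0.004, 0.113, 0.994, 0.001]
wrist_force: [0.7, -0.4, -0.4]
grip_width: 0.0472
grasp_force: 0.0
t: 14.97
eef_pos: [0.5804, -0.0749, 0.1343]
tcp_rot: [-0.002, 0.112, 0.994, 0.0]
wrist_force: [-0.4, 0.6, -1.2]
grip_width: 0.0469
grasp_force: 0.0
blue_dropper 0.78 px 282 200 [ 0.58   -0.0762  0.    ] z3 [ 0.5791 -0.076   0.003 ]
  box [269. 191. 297. 228.] 0.55
t 15.12 tcp [ 0.5814 -0.075   0.1353] yaw_y 77.15 tilt [-0.0014  0.0005] DELTA [-0.002  -0.0006  0.1183] rows 2.8 w 0.0466
```

View pics/w67.png

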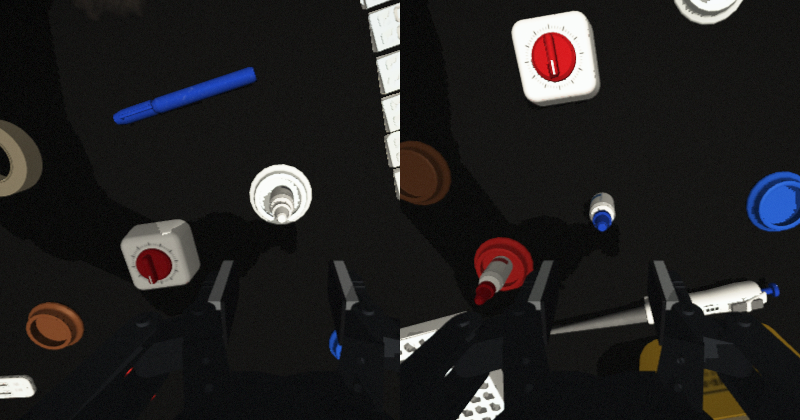

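White stands in its holder, at (281,200) in the left half. The blue cap tip is at full-frame (282,227).

```bash
python3 m.py 282 227 .062;python3 go.py .583 -.076 .0165
```

```text
tip xy [ 0.5837 -0.0772  0.062 ]
t 15.17 tcp [ 0.5817 -0.0751  0.1355] yaw_y 77.14 tilt [-0.0008  0.0004] DELTA [-0.0016 -0.0006  0.119 ] rows 2.9 w 0.0469
```

```bash
python3 -m handwheel '[[-0.001,-0.0015,0.025,0,0.55],[0,0,0.03,0,0.55],[0,0,0.03,0,0.55],[0,0,0.02,0,0.55],[0,0,0.0135,0,0.55],[0,0,0,0,0.55],[0,0,0,0,0.55],[0,0,0,0,0],[0,0,0,0,0],[0,0,0,0,0],[0,0,0,0,0],[0,0,0,0,0]]' 30; python3 -m handwheel '[[0,0,0,0,0],[0,0,-0.015,0,0],[0,0,-0.04,0,0],[0,0,-0.045,0,0],[0,0,0,0,0],[0,0,0,0,0]]'; python3 go.py .621 .0875 .116
```

```text
t: 16.17
eef_pos: [0.5844, -0.0778, 0.0187]
tcp_rot: [0.001, 0.113, 0.994, 0.0]
wrist_force: [-0.5, -0.4, 6.7]
grip_width: 0.0208
grasp_force: 29.7
t: 16.67
eef_pos: [0.5853, -0.0781, 0.1169]
tcp_rot: [0.003, 0.113, 0.994, 0.0]
wrist_force: [-0.1, 0.7, 0.5]
grip_width: 0.0206
grasp_force: 29.5
t 16.67 tcp [ 0.5853 -0.0781  0.1169] yaw_y 77.05 tilt [ 0.0066 -0.0005] DELTA [0.0023 0.1694 0.001 ] rows 4.1 w 0.0206
```

```bash
python3 -m handwheel '[[0.0004,0.0339,0,0,0],[0.0004,0.0339,0,0,0],[0.0004,0.0339,0,0,0],[0.0004,0.0339,0,0,0],[0.0004,0.0339,0,0,0],[0,0,0,0,0],[0,0,0,0,0],[0,0,0,0,0],[0,0,0,0,0]]'; python3 w.py w8 blue_holder tube_rack; python3 go.py .621 .0875 .0222
```

```text
t: 17.42
eef_pos: [0.6181, 0.0857, 0.1129]
tcp_rot: [-0.001, 0.114, 0.994, -0.001]
wrist_force: [-0.0, -0.0, -0.5]
grip_width: 0.0204
grasp_force: 29.6
blue_holder 0.94 px 286 208 [0.6186 0.0866 0.    ] z3 [0.6176 0.0868 0.003 ]
blue_holder 0.42 px 3 272 [ 0.6208 -0.1906  0.    ] z3 [ 0.6198 -0.1871  0.003 ]
tube_rack 0.61 px 392 204 [0.636  0.1786 0.    ] z3 [0.6348 0.1778 0.003 ]
tube_rack 0.32 px 285 253 [0.662  0.0758 0.    ] z3 [0.6605 0.0761 0.003 ]
  box [340. 162. 462. 262.] 0.92
t 17.67 tcp [0.619  0.0865 0.1138] yaw_y 76.96 tilt [-0.0002 -0.0005] DELTA [-0.0018  0.0015  0.0916] rows 2.2 w 0.0206
```

View pics/w8.png

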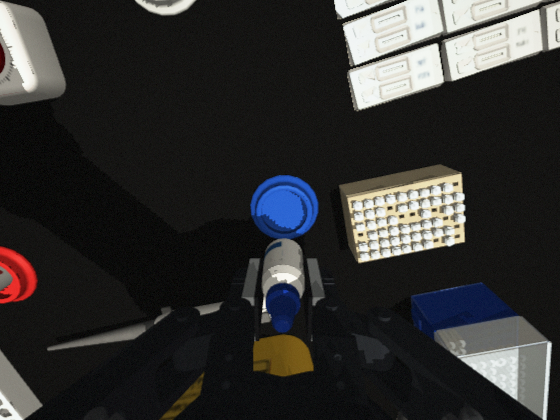

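The blue holder, with foot at (250–318), is in line with the held bottle. The rack edge at column 342 leaves about 2 cm beyond the foot, so I'll open the gripper only a little.

```bash
python3 -m handwheel '[[-0.0005,0.0008,0.03,0,0],[0,0,0.03,0,0],[0,0,0.02,0,0],[0,0,0.008,0,0],[0,0,0.003,0,0],[0,0,0,0,0],[0,0,0,0,0],[0,0,0,0,0]]'; python3 go.py .6195 .087 .0222
```

```text
t: 18.33
eef_pos: [0.621, 0.0885, 0.0241]
tcp_rot: [0.001, 0.113, 0.994, 0.0]
wrist_force: [-0.6, -0.5, 0.0]
grip_width: 0.021
grasp_force: 29.6
t 18.33 tcp [0.621  0.0885 0.0241] yaw_y 77.05 tilt [0.0027 0.0004] DELTA [ 0.0011 -0.0018  0.0019] rows 0.1 w 0.021
```

```bash
python3 -m handwheel '[[0,0,0.0018,0,0],[0,0,0,0,0],[0,0,0,0,0.38],[0,0,0,0,0.38],[0,0,0,0,0.38],[0,0,0,0,0.38],[0,0,-0.015,0,0.38],[0,0,-0.04,0,0.38],[0,0,-0.04,0,0.55],[0,0,-0.02,0,0.6],[0,0,0,0,0.6]]';  python3 - <<'E'
from h import *
snap("wrist","pics/w9.png")
E
python3 -m handwheel '[[-0.0056,-0.0383,0,0,0.6],[-0.0056,-0.0383,0,0,0.6],[-0.0056,-0.0383,0,0,0.6],[-0.0056,-0.0383,0,0,0.6],[-0.0056,-0.0383,0,0,0.6],[-0.0056,-0.0383,0,0,0.6],[-0.0056,-0.0383,0,0,0.6],[-0.0056,-0.0383,0,0,0.6],[-0.0056,-0.0383,0,0,0.6],[-0.0056,-0.0383,0,0,0.6],[-0.0056,-0.0383,0,0,0.6]]'; python3 -m handwheel '[[0,0,0,0.0396,0.6],[0,0,0,0.0396,0.6],[0,0,0,0.0396,0.6],[0,0,0,0.0396,0.6],[0,0,0,0.0396,0.6],[0,0,0,0.0396,0.6],[0,0,0,0.0396,0.6],[0,0,0,0.0396,0.6],[0,0,0,0.0396,0.6],[0,0,0,0.0396,0.6],[0,0,0,0.0396,0.6],[0,0,0,0.0396,0.6]]'; python3 -m handwheel '[[0,0,0,0,0.6],[0,0,0,0,0.6],[0,0,0,0,0.6]]'; python3 w.py w10 cassette; python3 go.py .586 -.337 .01;python3 -c "
import cv2,numpy as np
a=cv2.imread('pics/w9.png')[100:300,180:480];b=cv2.imread('pics/w10.png');cv2.imwrite('pics/w910.png',np.hstack([np.vstack([a,a*0])[:420,:240],np.zeros((400,0,3),np.uint8),b[:400]]))"
```

```text
t: 19.25
eef_pos: [0.6235, 0.0889, 0.1414]
tcp_rot: [0.005, 0.113, 0.994, 0.002]
wrist_force: [0.1, -0.7, 0.2]
grip_width: 0.0515
grasp_force: 0.0
t: 20.22
eef_pos: [0.5838, -0.337, 0.134]
tcp_rot: [-0.002, 0.113, 0.994, 0.001]
wrist_force: [0.9, 0.6, -0.1]
grip_width: 0.0515
grasp_force: 0.0
t: 21.22
eef_pos: [0.5843, -0.3351, 0.134]
tcp_rot: [-0.002, 0.759, 0.651, -0.001]
wrist_force: [0.6, 0.1, 0.8]
grip_width: 0.0515
grasp_force: 0.0
t: 21.47
eef_pos: [0.5849, -0.3355, 0.135]
tcp_rot: [-0.001, 0.757, 0.654, -0.0]
wrist_force: [1.2, 0.8, 0.2]
grip_width: 0.0516
grasp_force: 0.0
cassette 0.89 px 286 198 [ 0.5867 -0.3358  0.    ] z3 [ 0.5868 -0.3349  0.003 ]
  box [266. 168. 305. 235.] 0.7
t 21.62 tcp [ 0.5853 -0.3359  0.1358] yaw_y -8.41 tilt [-0.0003  0.0004] DELTA [-0.001   0.0009  0.1258] rows 3.0 w 0.0513
```

View pics/w910.png

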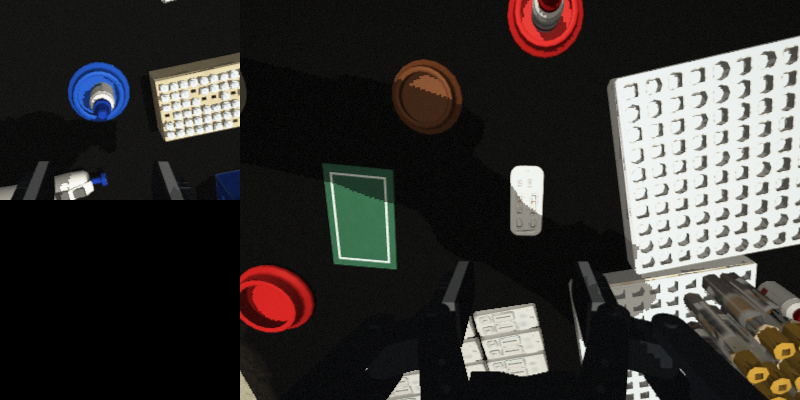

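Blue stands in its holder. The lone cassette is at full-frame (287,200), with clear space around it.

```bash
python3 - <<'E'
from h import *
im,c=snap("wrist")
g=(im.min(2)>60).astype(np.uint8); m=np.zeros_like(g); m[155:245,255:320]=1; g=cv2.morphologyEx(g*m,3,np.ones((5,5)))
k=max(cv2.findContours(g,0,2)[0],key=cv2.contourArea)[:,0]
print("cassette",cv2.minAreaRect(np.array([onz(c,*p,.006)[:2] for p in k],np.float32)))
h=cv2.cvtColor(im,cv2.COLOR_RGB2HSV); g=((h[...,0]>60)&(h[...,0]<90)&(h[...,1]>80)&(h[...,2]>25)).astype(np.uint8)
g=cv2.morphologyEx(g,3,np.ones((9,9))); k=max(cv2.findContours(g,0,2)[0],key=cv2.contourArea)[:,0]
print("pad",cv2.minAreaRect(np.array([onz(c,*p,.003)[:2] for p in k],np.float32)))
E
python3 go.py .586 -.337 .004
```

```text
cassette ((0.5870099067687988, -0.3371236026287079), (0.06768946349620819, 0.031097648665308952), 80.72789764404297)
pad ((0.4271109104156494, -0.33293798565864563), (0.10457182675600052, 0.06499940156936646), 76.13578796386719)
t 21.67 tcp [ 0.5853 -0.336   0.136 ] yaw_y -8.43 tilt [0.0001 0.0003] DELTA [-0.0009  0.0008  0.132 ] rows 3.2 w 0.0514
```

```bash
python3 -m handwheel '[[-0.0008,0.0016,0.03,0.005,0.55],[0,0,0.035,0,0.55],[0,0,0.03,0,0.55],[0,0,0.02,0,0.55],[0,0,0.013,0,0.55],[0,0,0.004,0,0.55],[0,0,0,0,0.55],[0,0,0,0,0.55],[0,0,0,0,0.55],[0,0,0,0,0.55]]'; python3 go.py .5868 -.337 .001
```

```text
t: 22.5
eef_pos: [0.588, -0.3376, 0.0057]
tcp_rot: [0.001, 0.762, 0.647, 0.0]
wrist_force: [-0.6, 0.1, -0.3]
grip_width: 0.047
grasp_force: 0.0
t 22.5 tcp [ 0.588  -0.3376  0.0057] yaw_y -9.37 tilt [ 0.0025 -0.0015] DELTA [ 0.0004 -0.0013  0.0047] rows 0.1 w 0.047
```

```bash
python3 -m handwheel '[[0,-0.001,0.002,0,0.55],[0,0,0.002,0,0.55],[0,0,0.001,0,0.55],[0,0,0,0,0.55],[0,0,0,0,0.55],[0,0,0,0,0.55]]'; python3 -m handwheel '[[0,0,0,0,0.3],[0,0,0,0,0.25],[0,0,0,0,0],[0,0,0,0,0],[0,0,0,0,0],[0,0,0,0,0]]' 30
```

```text
t: 23.0
eef_pos: [0.586, -0.3367, -0.001]
tcp_rot: [-0.0, 0.763, 0.647, -0.0]
wrist_force: [-0.7, 0.2, -0.1]
grip_width: 0.0467
grasp_force: 0.0
t: 23.5
eef_pos: [0.5865, -0.3373, -0.0001]
tcp_rot: [0.001, 0.763, 0.647, 0.0]
wrist_force: [-0.9, 0.2, 4.8]
grip_width: 0.0284
grasp_force: 32.3
```

```bash
python3 -m handwheel '[[0,0,-0.01,0,0],[0,0,-0.03,0,0],[0,0,-0.04,0,0],[0,0,-0.02,0.0256,0],[0,0,0,0,0],[0,0,0,0,0],[0,0,0,0,0]]'; python3 go.py .4268 -.3327 .1
```

```text
t: 24.08
eef_pos: [0.5854, -0.3358, 0.0985]
tcp_rot: [-0.001, 0.788, 0.616, -0.0]
wrist_force: [-0.5, -0.0, 0.3]
grip_width: 0.0286
grasp_force: 29.7
t 24.08 tcp [ 0.5854 -0.3358  0.0985] yaw_y -13.91 tilt [-0.0012  0.0011] DELTA [-0.0351 -0.1547 -0.0013] rows 3.8 w 0.0286
```

```bash
python3 -m handwheel '[[-0.007,-0.031,0,0,0],[-0.007,-0.031,0,0,0],[-0.007,-0.031,0,0,0],[-0.007,-0.031,0,0,0],[-0.007,-0.031,0,0,0],[0,0,0,0,0],[0,0,0,0,0],[0,0,0,0,0],[0,0,0,0,0]]'; python3 w.py w11 cassette_pad cassette;  python3 go.py .4268 -.3327 .0035
```

```text
t: 24.83
eef_pos: [0.4286, -0.3331, 0.0985]
tcp_rot: [0.0, 0.787, 0.617, 0.0]
wrist_force: [0.4, -0.1, 0.2]
grip_width: 0.0282
grasp_force: 29.8
cassette_pad 0.76 px 280 210 [ 0.4261 -0.3321  0.    ] z3 [ 0.4264 -0.3311  0.003 ]
  box [240. 146. 323. 254.] 0.58
cassette 0.65 px 280 270 [ 0.4116 -0.3867  0.    ] z3 [ 0.4121 -0.385   0.003 ]
  box [250. 210. 314. 331.] 0.71
t 25.08 tcp [ 0.428  -0.3331  0.0989] yaw_y -13.9 tilt [ 0.0002 -0.0002] DELTA [ 0.0001 -0.0013  0.0954] rows 2.3 w 0.0287
```

View pics/w11.png

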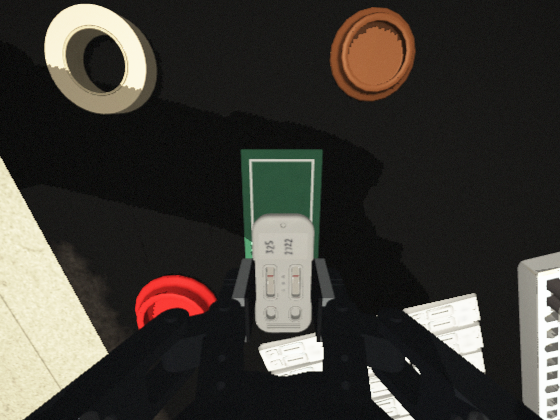

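The cassette is held square, in line with the pad (columns 241–322), with its windows up.

```bash
python3 -m handwheel '[[0,-0.001,0.03,0,0],[0,0,0.03,0,0],[0,0,0.02,0,0],[0,0,0.01,0,0],[0,0,0.003,0,0],[0,0,0,0,0],[0,0,0,0,0],[0,0,0,0,0]]'; python3 go.py .4268 -.3327 .0035
```

```text
t: 25.75
eef_pos: [0.4269, -0.3337, 0.0072]
tcp_rot: [0.001, 0.788, 0.616, 0.0]
wrist_force: [0.1, 0.5, 0.5]
grip_width: 0.0285
grasp_force: 29.8
t 25.75 tcp [ 0.4269 -0.3337  0.0072] yaw_y -13.97 tilt [ 0.0017 -0.0015] DELTA [ 0.0009 -0.0003  0.0037] rows 0.1 w 0.0285
```

```bash
python3 -m handwheel '[[0.001,0,0.0015,0,0],[0,0,0.001,0,0],[0,0,0,0,0],[0,0,0,0,0],[0,0,0,0,0.5],[0,0,0,0,0.55],[0,0,0,0,0.55],[0,0,0,0,0.55],[0,0,-0.01,0,0.55],[0,0,-0.03,0,0.55],[0,0,-0.04,0,0.55],[0,0,-0.04,0,0.55]]'; python3 -m handwheel '[[0,0,-0.04,0,0.55],[0,0,0,0,0.55],[0,0,0,0,0.55],[0,0,0,0,0.55]]'; python3 w.py w12 cassette cassette_pad; python3 - <<'E'
from h import *
im,c=snap("wrist"); s,_=snap("scene","pics/s2.png"); d,_=snap("side","pics/d2.png")
B=d[120:300,180:370]; A=s[130:320,230:420]
cv2.imwrite("pics/fin.png",np.hstack([cv2.resize(x,(400,400),interpolation=3) for x in (im[80:320,160:400],A)])[:,:,::-1])
E
```

```text
t: 26.75
eef_pos: [0.4254, -0.3315, 0.1247]
tcp_rot: [-0.001, 0.788, 0.616, -0.0]
wrist_force: [1.5, -0.8, 0.2]
grip_width: 0.047
grasp_force: 0.0
t: 27.08
eef_pos: [0.4262, -0.3315, 0.164]
tcp_rot: [-0.0, 0.788, 0.616, 0.0]
wrist_force: [-1.1, 1.0, -0.6]
grip_width: 0.0468
grasp_force: 0.0
cassette 0.67 px 283 192 [ 0.4252 -0.3326  0.    ] z3 [ 0.4254 -0.3318  0.003 ]
  box [264. 159. 299. 228.] 0.94
cassette_pad 0.91 px 282 190 [ 0.4252 -0.3305  0.    ] z3 [ 0.4254 -0.3297  0.003 ]
cassette_pad 0.38 px 280 192 [ 0.4226 -0.3324  0.    ] z3 [ 0.4229 -0.3316  0.003 ]
  box [254. 139. 319. 238.] 0.63
```

View pics/fin.png

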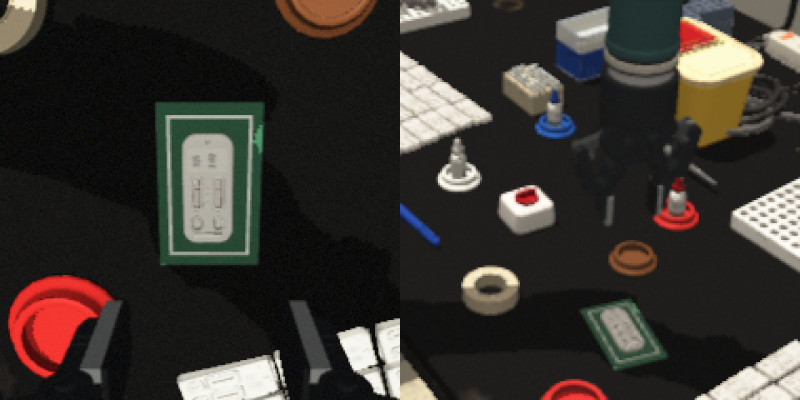

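The cassette lies centred and in line inside the outline. All three bottles stand upright in their holders, the rack and timer haven't moved, and the gripper is clear.

```bash
python3 -c "
from workcell import robot
print(robot.sign_off())"
```

```text
the job is handed in; nothing more can be done
None
```

The job is handed in at about 27 s of the 90 s: in the last pictures the red, white and blue bottles stood upright in their holders, the cassette lay windows up inside its outline, and the timer and tube rack had not visibly moved; no verdict was returned.

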